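Third hand at the bonding jig

ROBOT

A 6-joint arm with a two-finger parallel gripper is mounted at the origin on a cart in front of the work surface, level with it; the furniture and walls round the work are solid. World frame = base frame: x ahead of the robot, y to its left, z up, the work surface at z = 0. Lengths are in m, angles in rad, forces in N, time in s.
With the tool pointing down it reaches from about 0.375 to 0.9 m from the base axis. Payload 3.1 kg.
Tool frame: the origin (TCP) lies on the front face of the gripper's body, between the roots of the fingers; the fingertips stand 73 mm ahead of it and the grasp point (between the pads) lies 54 mm ahead of it (manip.tips_ahead is the distance from the TCP to the fingertips, in m); z points along the fingers, y is the line along which they close (so a half turn about z gives the same grasp; the last joint's range is limited). The gripper opens to 85 mm and grips with 20 to 120 N. Pads are 22 mm wide; open, the fingers measure 114 mm over their backs; the gripper's body (76 mm by 85 mm) begins 54 mm behind the grasp point. The pads swing forward as they close: fully open they stand 13 mm farther back than shut.
Start: joints at [1.133, 0.527, 1.433, -0, 1.181, -0.178], TCP at [0.161, 0.604, 0.304] pointing down, gripper open.
Joint ranges: [-3.08, 3.08], [-0.75, 2.2], [0.22, 2.44], [-1.43, 4.57], [0, 2.65], [-2.85, 2.85]. Speed limits (rad/s): [2.79, 2.79, 3.14, 3.14, 3.14, 3.14].

INTERFACE

Orientations are given as a unit quaternion [x, y, z, w].
In Python, from station import sense, eyes, workorder, manip gives the robot as it stands.
- The arm moves only by the shell command python3 -m inch 'ROWS' [OPENING] [FORCE]. ROWS is JSON, a list of rows, each an object of numbers: "dx", "dy", "dz": the shift along the tool's x, y, z in cm; "wx", "wy", "wz": the turn, a rotation vector about the tool's x, y, z in degrees. In form: [{"dx": .., "dy": .., "dz": .., "wx": .., "wy": .., "wz": ..}, ...]. A call has 1 to 10 rows; each row shifts and turns the commanded pose from where the row before left it, along the tool's axes as they then stand; what a row does not reach is not made up. A row lasts 1/8 s, in which the tool goes at most 62.5 mm and 10.7 degrees, less where a joint would pass 70% of its speed; a pose out of reach is approached as far as the arm can. A call with a gripper value outside its range is refused whole. OPENING is the opening, from 0 (shut) to 1 (fully open), set as the call begins (- or left out, the last holds). The fingers move at their own pace and stop on an object; FORCE is the grip in N (left out, the last holds). Time passes only in rows, so rows that do not move let the fingers close. It gives the time, the measured TCP pose, the force, the opening and the grip force at its end, in the units of the state.
- sense(): the state, without advancing time (a new reading comes with each control period).
- eyes.snapshot(name): name is "side" or "top" or "wrist"; returns the picture (480x640x3 uint8, red, green, blue); there is no depth.
- eyes.camera_params(name): a dict with "fx", "fy", "cx", "cy" (pixels), "D" ([k1, k2, p1, p2, k3] as OpenCV has them; the pictures are not rectified), "rvec" (rotation vector, rad) and "tvec" (3), from world to camera coordinates, as OpenCV has them. Camera axes: x right, y down, z forward; pixel columns grow to the right and rows downward; lengths in m; the calibration is good to about 2 mm. A picture is of the moment at which its call begins: read the wrist's pose just before it. camera_params takes no time and is no camera call; for the wrist camera it gives the pose at the moment of the call.
- workorder.sign_off(): hands the job in; it is judged then, once.
The state is a dict: "t": time; "q": joint angles; "qd": joint speeds; "tau": joint torques, N m; "tcp_pos": TCP position; "tool_rot": TCP orientation; "force": force on the tool from outside, world axes, zero at the start; "ft_torque": the same for the moment, N m; "finger_gap": opening from 0.0 (shut) to 1.0 (fully open); "gripper_force": force on a finger pad.
Only numpy, scipy, OpenCV 4.12 (cv2) and the standard library are available. Lean on these libraries where they do the work, as an engineer would, in place of code of your own. Each camera call takes 0.05 s, during which the arm holds its last target. There are 200 camera calls.

TASK

Free the jig's press plate by turning its clamp knob a full quarter turn clockwise (seen from above), then lift the stone cast onto the jig's bed, standing flat on its base, with its flat heel square against the middle of the plate. Push it gently and steadily until both of the plate's pointers stand between their two marks (about 9 newtons), never driving the plate to its rear stop, and finish while still gripping the cast and holding it pressed there, as a third hand for the technician who will bond it; leave the other things on the bench where they are.

Things in the scene. Friction and masses are not known exactly. Their poses are not given: they have to be found in the camera images.
- jig: Bonding jig, fixed: aluminium base 187x120x12 mm; origin at z=0 under the middle of the press plate's face at rest (base reaches from 86 mm before to 101 mm behind it). Its x = push direction, from the empty bed (front) to the plate, knob and dark rear block; z up. The bed is the base's top, 12 mm up, 86x120 mm, no side walls, before the plate.
- plate_face (a point): Bottom middle of the plate's front face, at bed height, moving with the plate; axes as the jig's. The plate is a steel upright 92 mm wide, 31 high, 10 thick.
- press_plate (a joint): How far the plate has slid along the jig's x (m): 0 at rest, 0.020 at the rear stop. Springs push it back with 3 N + 600 N/m x travel. Small pointers on both its ends move beside two black marks on the base, which are reached at travels 0.005 and 0.015 (6 N and 12 N). It has only 1 to 2 mm of play while the knob's keeper bar blocks its tail.
- clamp_knob (a joint): Knob angle (rad), growing clockwise seen from above: near 0 locked (black bar grip and the keeper bar below lie along the jig's x), 1.571 free (bar across). End stops at 0 and 1.571. Stiff (0.12 N m), stays where left.
- knob_grip (a point): On the knob's upright axis, 61 mm behind the plate's rest face, 72 mm above the worktop, at mid-height of the black bar grip: 40 long (along this point's x, turning with the knob), 11 wide, from 62 to 83 mm above the worktop. Things around it (plate, barrels, rear block) are at most 46 mm high.
- cast: Loose blue-grey stone cast of a dental arch, 58x67x33 mm, 0.11 to 0.2 kg; origin at the centre of its underside, z up. Its x points to the flat heel (open end of the tooth arch), a 54 mm wide face 28 mm from the origin; the pointed front is at -29 mm. Solid base 13 mm high, to be gripped across y (66 mm) at its widest, 8 mm from the origin towards the heel; it narrows both ways from there.
- heel (a point): Middle of the lower edge of the cast's flat heel; axes as the cast's.
- desk_lamp: Desk lamp, fixed: round foot 160 mm across, thin head arm reaching towards the robot's right over the bench, 0.41 to 0.45 m above the worktop at x 0.47 to 0.51, y 0.36 to 0.55 m. Above the bench's back edge hang a strip light and a wire shelf, from about 0.48 m up. Draw the arm back before swinging it past them.
- denture: bystander, to be left alone: denture try-in, pink U-shaped arch with white teeth, 54x67x16 mm; origin at the centre of its underside
- tin: bystander, to be left alone: round flat wax tin, 70 mm across, 22 high; origin at the centre of its underside
- dish: bystander, to be left alone: small waisted glass dish, 33 mm across, 23 high; origin at the centre of its underside
- wax_a: bystander, to be left alone: wax block 29x37x11 mm; origin at the centre of its underside
- wax_b: bystander, to be left alone: wax block 37x31x11 mm; origin at the centre of its underside
- sep_jar: bystander, to be left alone: screw-lid jar, 48 mm across, 58 high; origin at the centre of its underside
There are look-alikes about, which are no part of the job. Several things look just like the cast: the one meant starts farthest from the robot's base.

How it is judged:
On the way, in this order (a step that is already met when the one before it is completed fails the run):
1. the clamp knob is turned to free the plate (value of joint clamp_knob above 1.3 rad), for 0.2 s.
2. the cast stands on the bed and its heel presses the plate (contact force between cast and press_plate above 1 N and z of cast in the frame of jig below 0.02 m), for 0.2 s.
At the end, for the whole second after the job is handed in: The knob is at 1.3 rad or more; the gripped cast stands on the bed (base within 4 mm, tilt under 0.12 rad), its heel on the plate, square within 0.12 rad and centred within 9 mm; the plate is held 5 to 15 mm back, the cast pressing it with 5 to 13.5 N, at rest, fingers still on the cast (value of joint clamp_knob above 1.3 rad and value of joint press_plate between 0.005 and 0.015 m and contact force between cast and press_plate between 5 and 13.5 N and contact force between cast and the fingers above 2 N and z of cast in the frame of jig between 0.009 and 0.0165 m and angle between cast's own z axis and vertical below 0.12 rad and y of cast in the frame of jig between -0.009 and 0.009 m and x of heel in the frame of plate_face above -0.005 m and angle between the x axis of cast and the x axis of jig, either way round below 0.12 rad and linear speed of cast below 0.01 m/s); the arm keeps its last pose, push and grip.
It fails at once if the plate is driven to its rear stop (over 18.5 mm) (value of joint press_plate above 0.0185 m).
It fails at once if a bystander is moved more than 25 mm (distance of any of denture, tin, dish, wax_a, wax_b, sep_jar from where it was at the start of the episode above 0.025 m).
It also fails if it takes over 58 s, if anything falls off the work surface, if the arm or the gripper's body presses on something with over 40 N, if the wrist force passes 120 N, or if a joint passes its speed limit or range.

## Working session

There is one attempt and no reset: what is moved stays moved. The work goes in short steps, Python scripts to look and compute and a shell command to move; the robot and the scene stay as the last step left them, time stands still between calls to the robot, and variables do not carry over. Pictures are saved under pics/ and viewed, at most 10 in all, crops included, and the job is handed in when it is done.

```bash
mkdir -p pics; ls; cat > h.py <<'E'
import numpy as np, cv2
from station import sense, eyes, workorder, manip
from scipy.spatial.transform import Rotation as R
def ray(name,px,z,p=None):
    p=p or eyes.camera_params(name)
    K=np.array([[p['fx'],0,p['cx']],[0,p['fy'],p['cy']],[0,0,1.]])
    u=cv2.undistortPoints(np.array(px,float).reshape(-1,1,2),K,np.array(p['D'],float)).reshape(-1,2)
    M=cv2.Rodrigues(np.array(p['rvec'],float))[0]; c=-M.T@np.array(p['tvec'],float).ravel()
    d=np.c_[u,np.ones(len(u))]@M
    return c+d*((z-c[2])/d[:,2])[:,None]
def proj(name,X,p=None):
    p=p or eyes.camera_params(name)
    K=np.array([[p['fx'],0,p['cx']],[0,p['fy'],p['cy']],[0,0,1.]])
    return cv2.projectPoints(np.array(X,float).reshape(-1,3),np.array(p['rvec'],float),np.array(p['tvec'],float),K,np.array(p['D'],float))[0].reshape(-1,2)
def snap(name,f):
    im=eyes.snapshot(name)[:,:,::-1].copy(); cv2.imwrite('pics/'+f,im); return im
E
python3 - <<'E'
from h import *
s=sense(); print(s['tcp_pos'],s['tool_rot'],s['t'],s['finger_gap'],manip.tips_ahead)
print(R.from_quat(s['tool_rot']).as_matrix().round(3))
for n in('top','side','wrist'): snap(n,n+'0.png')
E
```

```text
pics
[0.16030689 0.6035089  0.3029316 ] [ 1.29534888e-01  9.91574269e-01 -1.04163463e-03 -3.12578698e-04] 0.0 1.0006925525492456 0.0726
[[-0.966  0.257 -0.001]
 [ 0.257  0.966 -0.002]
 [ 0.    -0.002 -1.   ]]
```

View pics/top0.png

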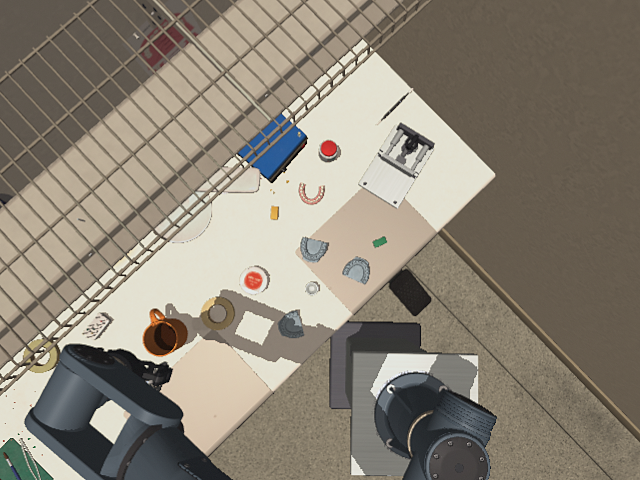

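View pics/side0.png

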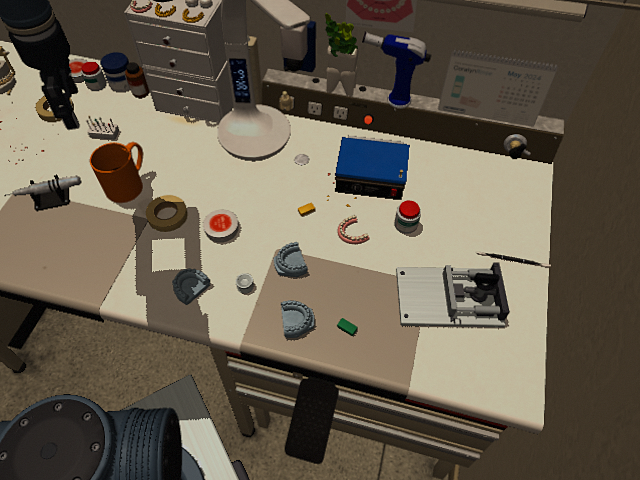

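The top view shows the jig at about (398,165) with its knob at (411,143), and three casts at (314,248), (356,270) and (291,323). Next I'll compute world positions.

```bash
python3 - <<'E'
from h import *
P=ray('top',[[314,248],[356,270],[291,323]],0.02); print(P.round(3),np.hypot(P[:,0],P[:,1]))
print('side',ray('side',[[290,261],[297,320],[191,286]],0.015).round(3))
print('knob',ray('top',[[411,143]],0.083).round(3))
print('bed corners',ray('top',[[360,184],[398,207]],0.012).round(3), ray('side',[[397,267],[400,325]],0.012).round(3))
print('others',ray('top',[[312,193],[253,280],[312,288],[275,212],[380,241],[329,149]],0.02).round(3))
im=cv2.imread('pics/top0.png'); a=cv2.resize(im[110:350,240:480],None,fx=2.5,fy=2.5,interpolation=cv2.INTER_CUBIC); cv2.imwrite('pics/topc.png',a)
E
```

```text
[[0.409 0.264 0.02 ]
 [0.356 0.157 0.02 ]
 [0.221 0.316 0.02 ]] [0.48684107 0.38952711 0.38598171]
side [[0.405 0.266 0.015]
 [0.356 0.148 0.015]
 [0.217 0.309 0.015]]
knob [[0.668 0.034 0.083]]
bed corners [[0.577 0.15  0.012]
 [0.521 0.051 0.012]] [[0.579 0.153 0.012]
 [0.513 0.049 0.012]]
others [[0.549 0.273 0.02 ]
 [0.325 0.414 0.02 ]
 [0.309 0.266 0.02 ]
 [0.498 0.365 0.02 ]
 [0.431 0.098 0.02 ]
 [0.665 0.232 0.02 ]]
```

View pics/topc.png

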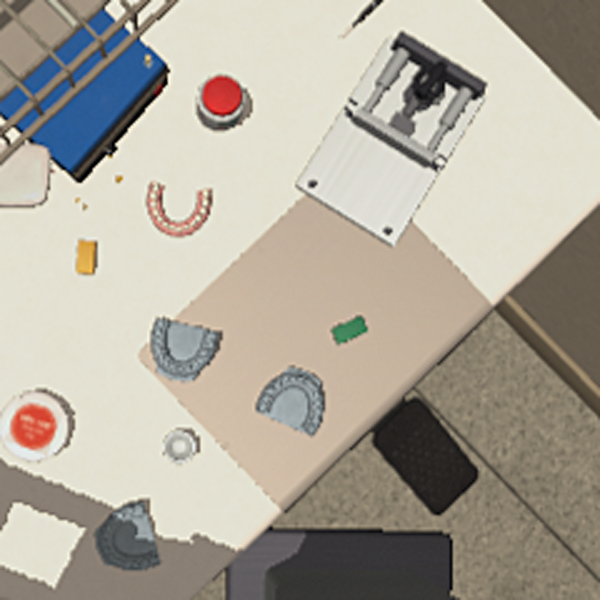

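```bash
python3 -m inch '[{"dy":-5},{"dy":-5},{"dy":-5},{"dy":-5},{"dx":-5,"dy":-1.6},{"dx":-5,"dy":-1.6},{"dx":-5,"dy":-1.6},{"dx":-5,"dy":-1.6},{"dx":-5,"dy":-1.6},{}]'
cat >> h.py <<'E'
def togo(target,yaw=None):
    "shift to target TCP in tool axes (cm) and turn wz (deg) so tool y has world yaw"
    s=sense(); M=R.from_quat(s['tool_rot']).as_matrix(); d=np.array(target)-s['tcp_pos']
    y=np.degrees(np.arctan2(M[1,1],M[0,1]))
    print('tcp',np.round(s['tcp_pos'],4),'yaw',y.round(2),'shift cm',(M.T@d*100).round(2), 'tilt',M[:,2].round(3))
    if yaw is not None: print('wz',-((yaw-y+180)%360-180))
E
python3 - <<'E'
from h import *
p=eyes.camera_params('wrist'); M=cv2.Rodrigues(np.array(p['rvec'],float))[0]; c=-M.T@np.array(p['tvec'],float).ravel()
s=sense(); T=R.from_quat(s['tool_rot']).as_matrix()
print('cam in tool',(T.T@(c-s['tcp_pos'])).round(3),(T.T@M.T).round(2)); print(ray('wrist',[[320,240]],0.03))
print(proj('wrist',[[.407,.265,.03],[.624,.058,.03]]))
togo([.66,.035,.25],60.5); print(s['t'],s['q'])
E
```

```text
cam in tool [ 0.079  0.001 -0.07 ] [[ 0.   -0.95 -0.31]
 [ 1.    0.   -0.  ]
 [ 0.   -0.31  0.95]]
[[0.1931818  0.60094066 0.03      ]]
[[ 94.85106735 471.19463674]
 [ 21.25797937 618.87390365]]
tcp [0.1604 0.6037 0.3032] yaw 75.11 shift cm [-62.9  -42.11   5.37] tilt [-0.001 -0.001 -1.   ]
wz 14.614461813426658
0.15 [ 1.13247930e+00  5.28232266e-01  1.43357629e+00  2.31826038e-05
  1.18140261e+00 -1.78523950e-01]invalid input at $[0]: expected keys dx, dy, dz, wx, wy, wz
```

```bash
python3 -m inch '[{"dx":0,"dy":-5,"dz":0,"wx":0,"wy":0,"wz":0},{"dx":0,"dy":-5,"dz":0,"wx":0,"wy":0,"wz":0},{"dx":0,"dy":-5,"dz":0,"wx":0,"wy":0,"wz":0},{"dx":0,"dy":-5,"dz":0,"wx":0,"wy":0,"wz":0},{"dx":-5,"dy":-1.6,"dz":0,"wx":0,"wy":0,"wz":0},{"dx":-5,"dy":-1.6,"dz":0,"wx":0,"wy":0,"wz":0},{"dx":-5,"dy":-1.6,"dz":0,"wx":0,"wy":0,"wz":0},{"dx":-5,"dy":-1.6,"dz":0,"wx":0,"wy":0,"wz":0},{"dx":-5,"dy":-1.6,"dz":0,"wx":0,"wy":0,"wz":0},{"dx":0,"dy":0,"dz":0,"wx":0,"wy":0,"wz":0}]'
python3 - <<'E'
from h import *
print(proj('wrist',[[.407,.265,.03],[.624,.058,.03]]))
snap('wrist','w1.png')
togo([.66,.035,.25],60.5); s=sense();print(s['t'],s['q'])
E
```

```text
t: 1.4
tcp_pos: [0.3336, 0.2678, 0.3041]
tool_rot: [0.132, 0.991, 0.0, 0.001]
force: [-0.3, -0.3, 0.0]
finger_gap: 0.999
gripper_force: 0.0
[[329.67106213 275.78299909]
 [210.060329   474.91084128]]
tcp [0.3314 0.2683 0.3038] yaw 74.89 shift cm [-37.81 -13.96   5.36] tilt [-0.  0. -1.]
wz 14.390118595173362
1.45 [ 4.17124792e-01  2.61085920e-01  1.90611011e+00  2.14308670e-04
  9.74698818e-01 -8.90074689e-01]
```

```bash
python3 -m inch '[{"dx":-5,"dy":-2,"dz":0.5,"wx":0,"wy":0,"wz":0},{"dx":-5,"dy":-2,"dz":0.5,"wx":0,"wy":0,"wz":0},{"dx":-5,"dy":-2,"dz":0.5,"wx":0,"wy":0,"wz":0},{"dx":-5,"dy":-2,"dz":0.5,"wx":0,"wy":0,"wz":0},{"dx":-5,"dy":-2,"dz":0.5,"wx":0,"wy":0,"wz":0},{"dx":-5,"dy":-2,"dz":0.5,"wx":0,"wy":0,"wz":0},{"dx":0,"dy":-2,"dz":0.5,"wx":0,"wy":0,"wz":7.2},{"dx":0,"dy":0,"dz":0,"wx":0,"wy":0,"wz":7.2},{"dx":0,"dy":0,"dz":0,"wx":0,"wy":0,"wz":0},{"dx":0,"dy":0,"dz":0,"wx":0,"wy":0,"wz":0}]'
python3 - <<'E'
from h import *
import json
p=eyes.camera_params('wrist')
json.dump({k:np.array(v).tolist() for k,v in p.items()},open('p2.json','w'))
snap('wrist','w2.png'); togo([.67,.032,.2],60.5)
E
```

```text
t: 2.7
tcp_pos: [0.5836, 0.058, 0.2689]
tool_rot: [0.251, 0.968, 0.0, -0.0]
force: [-0.1, -0.7, -0.1]
finger_gap: 1.004
gripper_force: 0.0
tcp [0.5838 0.0579 0.269 ] yaw 60.88 shift cm [-8.8   1.93  6.9 ] tilt [-0.  0. -1.]
wz 0.38358879567871895
```

View pics/w2.png

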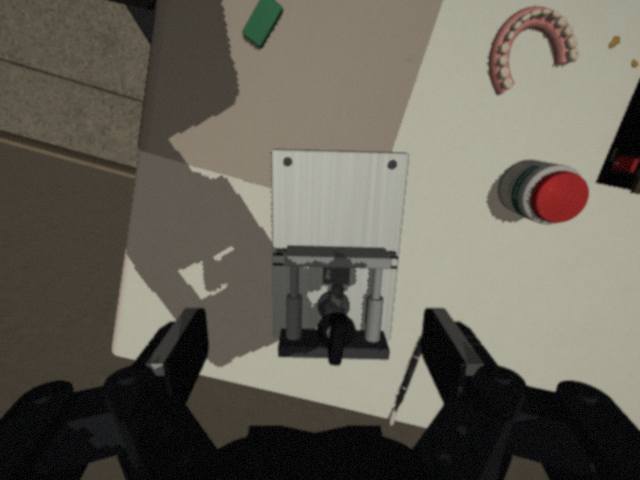

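View pics/w1.png

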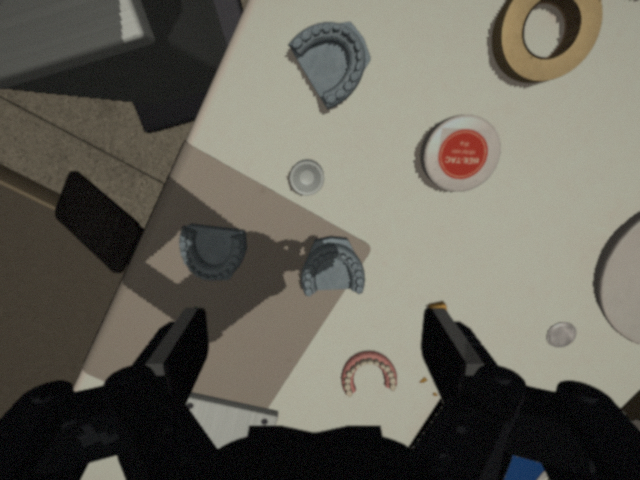

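The w2 picture shows the jig square in view: bed front corners (273,151) and (408,153), plate at row ~258, knob bar at (336,318-362), locked and along the jig's x. In w1 the target cast is at (333,266), heel edge about (305,293) to (362,291).

```bash
python3 - <<'E'
from h import *
import json
p=json.load(open('p2.json'))
c=ray('wrist',[[273,151],[408,153]],.012,p); print('corners',c.round(4))
v=c[1]-c[0]; v/=np.linalg.norm(v); jy=v if v[1]>0 else -v; 
print('width',np.linalg.norm(c[1]-c[0]),'jy angle',np.degrees(np.arctan2(jy[1],jy[0])))
jx=np.array([jy[1],-jy[0],0]); o=c.mean(0)+.086*jx; print('origin',o.round(4),'knob',(o+.061*jx).round(4))
print('knob ends',ray('wrist',[[337,322],[336,362],[337,340]],.083,p).round(4))
b=ray('wrist',[[279,357],[389,358],[279,345],[389,346]],.04,p);print('rear block',b.round(4), np.degrees(np.arctan2(*(b[1]-b[0])[1::-1])))
k=o+.061*jx;
togo([k[0],k[1],.126],60.5)
E
```

```text
corners [[0.5196 0.0537 0.012 ]
 [0.5778 0.1547 0.012 ]]
width 0.11658790591765225 jy angle 60.064600635067
origin [0.6232 0.0613 0.012 ] knob [0.6761 0.0308 0.012 ]
knob ends [[0.6552 0.0395 0.083 ]
 [0.6873 0.0215 0.083 ]
 [0.6695 0.0319 0.083 ]]
rear block [[ 0.6851 -0.0358  0.04  ]
 [ 0.7366  0.0548  0.04  ]
 [ 0.6739 -0.0291  0.04  ]
 [ 0.7248  0.0605  0.04  ]] 60.37197289618786
tcp [0.5838 0.0579 0.269 ] yaw 60.88 shift cm [-9.39  2.13 14.3 ] tilt [-0.  0. -1.]
wz 0.38358879567871895
```

```bash
python3 -m inch '[{"dx":-4.6,"dy":1,"dz":0,"wx":0,"wy":0,"wz":0.6},{"dx":-4.6,"dy":1.1,"dz":0,"wx":0,"wy":0,"wz":0},{"dx":0,"dy":0,"dz":4,"wx":0,"wy":0,"wz":0},{"dx":0,"dy":0,"dz":4,"wx":0,"wy":0,"wz":0},{"dx":0,"dy":0,"dz":0,"wx":0,"wy":0,"wz":0},{"dx":0,"dy":0,"dz":0,"wx":0,"wy":0,"wz":0}]' 0.5
python3 - <<'E'
from h import *
snap('wrist','w3.png'); print(proj('wrist',[[.6745,.031,.083]])); togo([.6745,.031,.128],60.3)
E
```

```text
t: 3.5
tcp_pos: [0.6753, 0.03, 0.1903]
tool_rot: [0.257, 0.966, 0.0, 0.001]
force: [0.0, -0.4, -0.1]
finger_gap: 0.498
gripper_force: 0.0
[[313.28745507 275.0788324 ]]
tcp [0.6757 0.0299 0.191 ] yaw 60.16 shift cm [0.18 0.03 6.3 ] tilt [ 0.004 -0.    -1.   ]
wz -0.1411134774495224
```

View pics/w3.png

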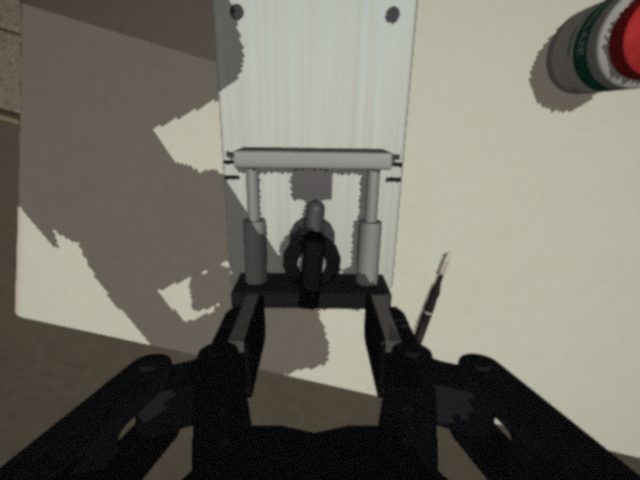

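The knob bar is at column 312, rows ~235–306, and matches the predicted (313,275). The pointers (row 157) sit ahead of the marks. Descending and gripping.

```bash
python3 -m inch '[{"dx":0.1,"dy":0,"dz":3,"wx":0,"wy":0,"wz":0},{"dx":0,"dy":0,"dz":3.3,"wx":0,"wy":0,"wz":0},{"dx":0,"dy":0,"dz":0,"wx":0,"wy":0,"wz":0},{"dx":0,"dy":0,"dz":0,"wx":0,"wy":0,"wz":0}]'
python3 -m inch '[{"dx":0,"dy":0,"dz":0,"wx":0,"wy":0,"wz":0},{"dx":0,"dy":0,"dz":0,"wx":0,"wy":0,"wz":0},{"dx":0,"dy":0,"dz":0,"wx":0,"wy":0,"wz":0},{"dx":0,"dy":0,"dz":0,"wx":0,"wy":0,"wz":0},{"dx":0,"dy":0,"dz":0,"wx":0,"wy":0,"wz":0},{"dx":0,"dy":0,"dz":0,"wx":0,"wy":0,"wz":0}]' 0 50
```

```text
t: 4.05
tcp_pos: [0.675, 0.0301, 0.1282]
tool_rot: [0.258, 0.966, 0.0, 0.002]
force: [0.9, 0.7, 0.6]
finger_gap: 0.5
gripper_force: 0.0
t: 4.8
tcp_pos: [0.6745, 0.0288, 0.1291]
tool_rot: [0.257, 0.966, -0.001, 0.002]
force: [-3.4, -3.8, 5.0]
finger_gap: 0.356
gripper_force: 49.0
```

The 30 mm opening means the tips are on the collar below the 11 mm bar. I'll reopen, raise 9 mm and regrip.

```bash
python3 -m inch '[{"dx":0,"dy":0,"dz":0,"wx":0,"wy":0,"wz":0},{"dx":0,"dy":0,"dz":0,"wx":0,"wy":0,"wz":0},{"dx":0,"dy":0,"dz":-0.9,"wx":0,"wy":0,"wz":0},{"dx":0,"dy":0,"dz":0,"wx":0,"wy":0,"wz":0}]' 0.5
python3 -m inch '[{"dx":0,"dy":0,"dz":0,"wx":0,"wy":0,"wz":0},{"dx":0,"dy":0,"dz":0,"wx":0,"wy":0,"wz":0},{"dx":0,"dy":0,"dz":0,"wx":0,"wy":0,"wz":0},{"dx":0,"dy":0,"dz":0,"wx":0,"wy":0,"wz":0},{"dx":0,"dy":0,"dz":0,"wx":0,"wy":0,"wz":0},{"dx":0,"dy":0,"dz":0,"wx":0,"wy":0,"wz":0},{"dx":0,"dy":0,"dz":0,"wx":0,"wy":0,"wz":0}]' 0 50
```

```text
t: 5.3
tcp_pos: [0.6744, 0.0303, 0.1361]
tool_rot: [0.258, 0.966, 0.0, 0.001]
force: [0.2, -0.1, 0.6]
finger_gap: 0.5
gripper_force: 0.0
t: 6.18
tcp_pos: [0.6733, 0.0296, 0.1352]
tool_rot: [0.258, 0.966, -0.001, -0.0]
force: [-3.1, -3.4, 6.5]
finger_gap: 0.132
gripper_force: 49.1
```

```bash
python3 -m inch '[{"dx":0,"dy":0,"dz":0,"wx":0,"wy":0,"wz":9},{"dx":0,"dy":0,"dz":0,"wx":0,"wy":0,"wz":9},{"dx":0,"dy":0,"dz":0,"wx":0,"wy":0,"wz":9},{"dx":0,"dy":0,"dz":0,"wx":0,"wy":0,"wz":9},{"dx":0,"dy":0,"dz":0,"wx":0,"wy":0,"wz":9},{"dx":0,"dy":0,"dz":0,"wx":0,"wy":0,"wz":9},{"dx":0,"dy":0,"dz":0,"wx":0,"wy":0,"wz":9},{"dx":0,"dy":0,"dz":0,"wx":0,"wy":0,"wz":9},{"dx":0,"dy":0,"dz":0,"wx":0,"wy":0,"wz":9},{"dx":0,"dy":0,"dz":0,"wx":0,"wy":0,"wz":9}]'
python3 -m inch '[{"dx":0,"dy":0,"dz":0,"wx":0,"wy":0,"wz":1},{"dx":0,"dy":0,"dz":0,"wx":0,"wy":0,"wz":0},{"dx":0,"dy":0,"dz":0,"wx":0,"wy":0,"wz":0},{"dx":0,"dy":0,"dz":0,"wx":0,"wy":0,"wz":0}]'
python3 - <<'E'
from h import *
togo([.6745,.031,.128],-29.7); print(sense()['ft_torque'])
E
```

```text
t: 7.42
tcp_pos: [0.6744, 0.0299, 0.136]
tool_rot: [0.867, 0.499, 0.001, 0.001]
force: [-2.8, -2.9, 7.3]
finger_gap: 0.119
gripper_force: 78.4
t: 7.92
tcp_pos: [0.6744, 0.0299, 0.136]
tool_rot: [0.87, 0.493, 0.001, 0.001]
force: [-3.3, -2.5, 7.1]
finger_gap: 0.113
gripper_force: 78.4
tcp [0.6744 0.0299 0.136 ] yaw -30.86 shift cm [ 0.1  -0.05  0.79] tilt [ 0.002 -0.001 -1.   ]
wz -1.1592345552334962
[-0.45730504  0.26374384  0.0098967 ]
```

```bash
python3 -m inch '[{"dx":0,"dy":0,"dz":0,"wx":0,"wy":0,"wz":0},{"dx":0,"dy":0,"dz":0,"wx":0,"wy":0,"wz":0},{"dx":0,"dy":0,"dz":-4,"wx":0,"wy":0,"wz":0},{"dx":0,"dy":0,"dz":-4,"wx":0,"wy":0,"wz":-5},{"dx":0,"dy":0,"dz":-4,"wx":0,"wy":0,"wz":-10},{"dx":0,"dy":0,"dz":0,"wx":0,"wy":0,"wz":-10},{"dx":0,"dy":0,"dz":0,"wx":0,"wy":0,"wz":-10},{"dx":0,"dy":0,"dz":0,"wx":0,"wy":0,"wz":-10},{"dx":0,"dy":0,"dz":0,"wx":0,"wy":0,"wz":-10},{"dx":0,"dy":0,"dz":0,"wx":0,"wy":0,"wz":-10}]' 0.6
python3 -m inch '[{"dx":0,"dy":0,"dz":0,"wx":0,"wy":0,"wz":-10},{"dx":0,"dy":0,"dz":0,"wx":0,"wy":0,"wz":-10},{"dx":0,"dy":0,"dz":0,"wx":0,"wy":0,"wz":-10},{"dx":0,"dy":0,"dz":0,"wx":0,"wy":0,"wz":-10},{"dx":0,"dy":0,"dz":0,"wx":0,"wy":0,"wz":-10},{"dx":0,"dy":0,"dz":0,"wx":0,"wy":0,"wz":-10},{"dx":0,"dy":0,"dz":0,"wx":0,"wy":0,"wz":0}]' 1
python3 - <<'E'
from h import *
togo([.37,.263,.27],94)
E
```

```text
t: 9.18
tcp_pos: [0.6734, 0.0307, 0.2538]
tool_rot: [0.466, 0.885, 0.0, -0.001]
force: [0.2, -0.3, -0.0]
finger_gap: 0.598
gripper_force: 0.0
t: 10.05
tcp_pos: [0.6734, 0.0306, 0.254]
tool_rot: [-0.035, 0.999, 0.0, -0.001]
force: [0.2, -0.0, -0.3]
finger_gap: 1.002
gripper_force: 0.0
tcp [0.6734 0.0306 0.254 ] yaw 94.01 shift cm [28.65 25.3  -1.55] tilt [-0.001  0.001 -1.   ]
wz 0.012924052994208068
```

```bash
python3 -m inch '[{"dx":4.1,"dy":3.6,"dz":0,"wx":0,"wy":0,"wz":0},{"dx":4.1,"dy":3.6,"dz":0,"wx":0,"wy":0,"wz":0},{"dx":4.1,"dy":3.6,"dz":0,"wx":0,"wy":0,"wz":0},{"dx":4.1,"dy":3.6,"dz":0,"wx":0,"wy":0,"wz":0},{"dx":4.1,"dy":3.6,"dz":0,"wx":0,"wy":0,"wz":0},{"dx":4.1,"dy":3.6,"dz":0,"wx":0,"wy":0,"wz":0},{"dx":4.1,"dy":3.6,"dz":0,"wx":0,"wy":0,"wz":0},{"dx":0,"dy":0,"dz":0,"wx":0,"wy":0,"wz":0},{"dx":0,"dy":0,"dz":0,"wx":0,"wy":0,"wz":0}]'
python3 - <<'E'
from h import *
import json
p=eyes.camera_params('wrist')
json.dump({k:np.array(v).tolist() for k,v in p.items()},open('p4.json','w'))
im=snap('wrist','w4.png'); c=proj('wrist',[[.407,.265,.015]],p)[0]; print(c)
togo([.37,.263,.27],94)
x,y=(c-110).astype(int); x=max(x,0);y=max(y,0); print(x,y)
cv2.imwrite('pics/w4c.png',cv2.resize(im[y:y+220,x:x+220],(792,600) if 0 else (600,600),interpolation=cv2.INTER_CUBIC))
E
```

```text
t: 11.18
tcp_pos: [0.3699, 0.2613, 0.2551]
tool_rot: [-0.036, 0.999, 0.0, 0.001]
force: [0.1, 0.0, 0.3]
finger_gap: 1.0
gripper_force: 0.0
[314.71941929 255.76417268]
tcp [0.3705 0.2609 0.255 ] yaw 94.02 shift cm [ 0.03  0.21 -1.5 ] tilt [ 0.002  0.    -1.   ]
wz 0.021401477158377702
204 145
```

View pics/w4c.png

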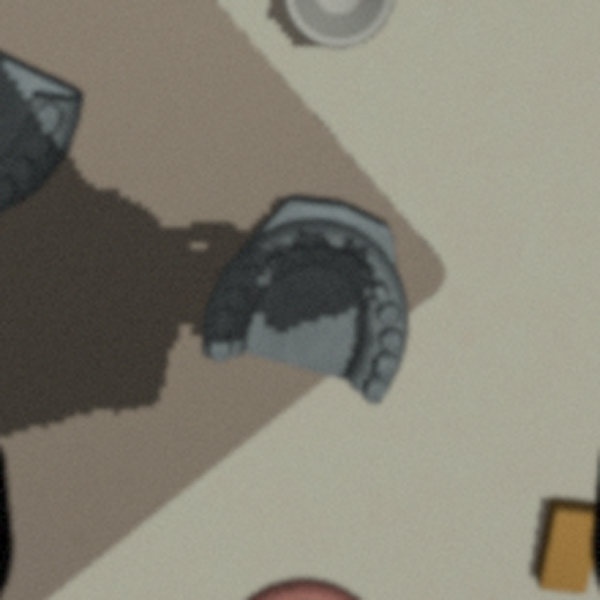

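The crop shows the cast with its heel edge facing down the image, slanted ~13° (crop (245,356) to (340,377)). The front facet runs from (282,200) to (388,222).

```bash
python3 - <<'E'
from h import *
import json
p=json.load(open('p4.json')); f=lambda a:np.array(a)*220/600+[204,145]
an=lambda v:np.degrees(np.arctan2(v[1],v[0]))
for z,a in ((.013,[[245,356],[340,377]]),(.028,[[212,358],[375,403]]),(.013,[[282,200],[388,222]])):
    P=ray('wrist',f(a),z,p); d=P[1]-P[0]; print(z,P.round(4),'x-axis yaw',an(d)-90,'mid',P.mean(0).round(4))
# mask outline
im=cv2.imread('pics/w4.png'); hsv=cv2.cvtColor(im,cv2.COLOR_BGR2HSV)
m=((hsv[:,:,0]>85)&(hsv[:,:,0]<130)&(hsv[:,:,1]>25)).astype(np.uint8)*255
m=cv2.morphologyEx(m,cv2.MORPH_CLOSE,np.ones((5,5)))
cs=[c for c in cv2.findContours(m,0,2)[0] if cv2.pointPolygonTest(c,(314,256),True)>-25 and cv2.contourArea(c)>500]
for c in cs:
    print('box',cv2.boundingRect(c),cv2.contourArea(c))
    h=cv2.convexHull(c).reshape(-1,2); P=ray('wrist',h,.013,p)
    for yw in (-12,-9,-6):
        a=np.radians(yw); X=P[:,:2]@[np.cos(a),np.sin(a)]; Y=P[:,:2]@[-np.sin(a),np.cos(a)]
        print(yw,'len',np.ptp(X),'wid',np.ptp(Y),'centre',(np.array([np.cos(a),np.sin(a)])*(X.min()+X.max())/2+np.array([-np.sin(a),np.cos(a)])*(Y.min()+Y.max())/2).round(4))
E
```

```text
0.013 [[0.4284 0.2473 0.013 ]
 [0.4338 0.2799 0.013 ]] x-axis yaw -9.43952759390909 mid [0.4311 0.2636 0.013 ]
0.028 [[0.4233 0.2372 0.028 ]
 [0.4354 0.2909 0.028 ]] x-axis yaw -12.712400586913276 mid [0.4293 0.2641 0.028 ]
0.013 [[0.3734 0.2562 0.013 ]
 [0.3783 0.2907 0.013 ]] x-axis yaw -8.007006920400883 mid [0.3759 0.2735 0.013 ]
box (280, 222, 65, 66) 1662.5
-12 len 0.05672849360832921 wid 0.05861506458878313 centre [0.4032 0.2663]
-9 len 0.05814650098766433 wid 0.05786860090004414 centre [0.4039 0.2653]
-6 len 0.05940513284950599 wid 0.057170619687223145 centre [0.4046 0.2643]
```

```bash
python3 -m inch '[{"dx":0,"dy":0,"dz":0,"wx":0,"wy":0,"wz":7},{"dx":0,"dy":0,"dz":0,"wx":0,"wy":0,"wz":7},{"dx":-4,"dy":1.2,"dz":3,"wx":0,"wy":0,"wz":0},{"dx":0,"dy":0,"dz":4,"wx":0,"wy":0,"wz":0},{"dx":0,"dy":0,"dz":4,"wx":0,"wy":0,"wz":0},{"dx":0,"dy":0,"dz":4,"wx":0,"wy":0,"wz":0},{"dx":0,"dy":0,"dz":2,"wx":0,"wy":0,"wz":0},{"dx":0,"dy":0,"dz":0,"wx":0,"wy":0,"wz":0}]'
python3 - <<'E'
from h import *
togo([.4114,.2656,.076],80); snap('wrist','w5.png'); snap('side','s5.png')
E
```

```text
t: 12.22
tcp_pos: [0.4116, 0.2648, 0.0832]
tool_rot: [0.088, 0.996, -0.001, -0.001]
force: [-0.1, -0.7, -0.2]
finger_gap: 1.0
gripper_force: 0.0
tcp [0.4116 0.2648 0.0832] yaw 79.93 shift cm [0.03 0.08 0.72] tilt [-0.003 -0.001 -1.   ]
wz -0.0676643717269485
```

View pics/w5.png

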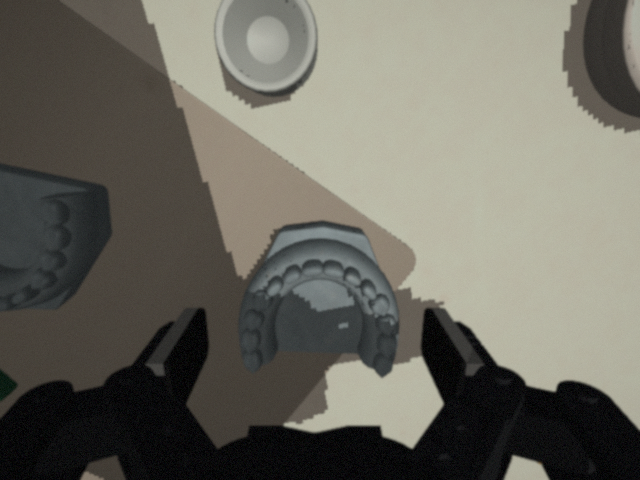

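The cast sits centred between the fingers (cols 240–398 against 207–425) and is nearly square. I'll lower until the tips touch.

```bash
python3 -m inch '[{"dx":0,"dy":0,"dz":0.4,"wx":0,"wy":0,"wz":0},{"dx":0,"dy":0,"dz":0.3,"wx":0,"wy":0,"wz":0},{"dx":0,"dy":0,"dz":0,"wx":0,"wy":0,"wz":0}]'
python3 -m inch '[{"dx":0,"dy":0,"dz":0.2,"wx":0,"wy":0,"wz":0},{"dx":0,"dy":0,"dz":0.2,"wx":0,"wy":0,"wz":0},{"dx":0,"dy":0,"dz":0,"wx":0,"wy":0,"wz":0}]'
```

```text
t: 12.7
tcp_pos: [0.4109, 0.266, 0.0782]
tool_rot: [0.086, 0.996, 0.0, 0.0]
force: [-0.4, -0.5, 0.3]
finger_gap: 1.001
gripper_force: 0.0
t: 13.08
tcp_pos: [0.4107, 0.2659, 0.0737]
tool_rot: [0.086, 0.996, -0.0, -0.0]
force: [-0.9, 0.3, 0.0]
finger_gap: 0.999
gripper_force: 0.0
```

```bash
python3 -m inch '[{"dx":0,"dy":0,"dz":0.2,"wx":0,"wy":0,"wz":0},{"dx":0,"dy":0,"dz":0,"wx":0,"wy":0,"wz":0}]'
python3 -m inch '[{"dx":0,"dy":0,"dz":0.2,"wx":0,"wy":0,"wz":0},{"dx":0,"dy":0,"dz":0,"wx":0,"wy":0,"wz":0}]'
```

```text
t: 13.32
tcp_pos: [0.4107, 0.2658, 0.0717]
tool_rot: [0.086, 0.996, -0.0, -0.0]
force: [0.2, -0.6, -0.6]
finger_gap: 0.997
gripper_force: 0.0
t: 13.58
tcp_pos: [0.4107, 0.2659, 0.0698]
tool_rot: [0.086, 0.996, -0.0, -0.0]
force: [-0.4, 0.2, 0.1]
finger_gap: 0.998
gripper_force: 0.0
```

```bash
python3 -m inch '[{"dx":0,"dy":0,"dz":0.1,"wx":0,"wy":0,"wz":0},{"dx":0,"dy":0,"dz":0,"wx":0,"wy":0,"wz":0},{"dx":0,"dy":0,"dz":0,"wx":0,"wy":0,"wz":0},{"dx":0,"dy":0,"dz":0,"wx":0,"wy":0,"wz":0},{"dx":0,"dy":0,"dz":0,"wx":0,"wy":0,"wz":0},{"dx":0,"dy":0,"dz":0,"wx":0,"wy":0,"wz":0},{"dx":0,"dy":0,"dz":0,"wx":0,"wy":0,"wz":0}]' 0 50
python3 - <<'E'
from h import *
togo([.4107,.2658,.12],60.3); snap('wrist','w6.png')
E
```

```text
t: 14.45
tcp_pos: [0.4108, 0.266, 0.0696]
tool_rot: [0.086, 0.996, 0.0, 0.0]
force: [-0.6, -0.0, 6.9]
finger_gap: 0.73
gripper_force: 52.7
tcp [0.4108 0.266  0.0696] yaw 80.1 shift cm [ 0.01 -0.02 -5.04] tilt [ 0.001  0.    -1.   ]
wz 19.796172950735013
```

View pics/w6.png

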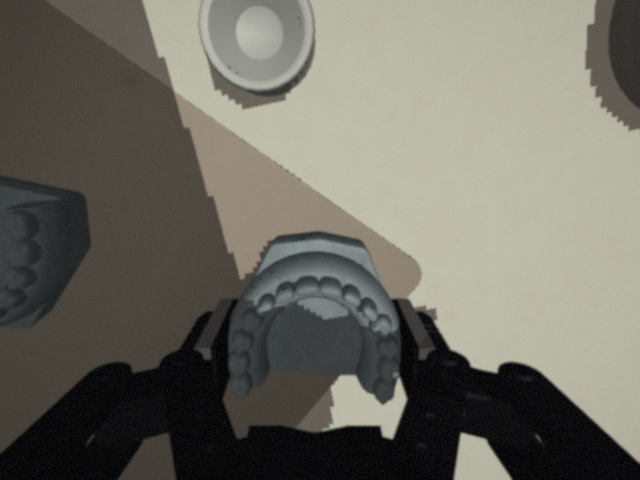

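```bash
python3 - <<'E'
from h import *
s=sense(); T=R.from_quat(s['tool_rot']).as_matrix()
for z,a in ((.013,[[270,375],[360,373]]),(.013,[[278,238],[360,240]])):
    P=ray('wrist',a,z); print(((P-s['tcp_pos'])@T*1000).round(1))
E
python3 -m inch '[{"dx":0,"dy":0,"dz":-2,"wx":0,"wy":0,"wz":0},{"dx":0,"dy":0,"dz":-4,"wx":0,"wy":0,"wz":0},{"dx":0,"dy":0,"dz":-4,"wx":0,"wy":0,"wz":0},{"dx":0,"dy":0,"dz":0,"wx":0,"wy":0,"wz":0}]'
python3 -m inch '[{"dx":-3.4,"dy":-2.55,"dz":0,"wx":0,"wy":0,"wz":0},{"dx":-3.4,"dy":-2.55,"dz":0,"wx":0,"wy":0,"wz":0},{"dx":-3.4,"dy":-2.55,"dz":0,"wx":0,"wy":0,"wz":0},{"dx":-3.4,"dy":-2.55,"dz":0,"wx":0,"wy":0,"wz":0},{"dx":-3.4,"dy":-2.55,"dz":0,"wx":0,"wy":0,"wz":0},{"dx":-3.4,"dy":-2.55,"dz":0,"wx":0,"wy":0,"wz":0},{"dx":0,"dy":0,"dz":0,"wx":0,"wy":0,"wz":9.9},{"dx":0,"dy":0,"dz":0,"wx":0,"wy":0,"wz":9.9},{"dx":0,"dy":0,"dz":0,"wx":0,"wy":0,"wz":0},{"dx":0,"dy":0,"dz":0,"wx":0,"wy":0,"wz":0}]'
python3 - <<'E'
from h import *
togo([.587,.080,.090],60.3); snap('wrist','w7.png'); snap('side','s7.png')
E
```

```text
[[-20.2 -17.3  56.7]
 [-19.3  19.4  56.7]]
[[ 38.4 -12.3  56.6]
 [ 37.7  17.3  56.6]]
t: 15.0
tcp_pos: [0.4121, 0.2664, 0.1713]
tool_rot: [0.086, 0.996, 0.001, 0.003]
force: [0.0, -0.5, -1.8]
finger_gap: 0.729
gripper_force: 55.4
t: 16.25
tcp_pos: [0.5849, 0.0802, 0.1679]
tool_rot: [0.255, 0.967, -0.0, -0.001]
force: [0.2, 0.2, -1.7]
finger_gap: 0.726
gripper_force: 55.4
tcp [0.5849 0.0802 0.1679] yaw 60.46 shift cm [-0.21  0.09  7.78] tilt [-0.002  0.    -1.   ]
wz 0.16374632676419765
```

```bash
python3 -m inch '[{"dx":-0.2,"dy":0.05,"dz":3,"wx":0,"wy":0,"wz":0},{"dx":0,"dy":0,"dz":3,"wx":0,"wy":0,"wz":0},{"dx":0,"dy":0,"dz":1.8,"wx":0,"wy":0,"wz":0},{"dx":0,"dy":0,"dz":0,"wx":0,"wy":0,"wz":0},{"dx":0,"dy":0,"dz":0,"wx":0,"wy":0,"wz":0}]'
python3 -m inch '[{"dx":0,"dy":0,"dz":0.3,"wx":0,"wy":0,"wz":0},{"dx":0,"dy":0,"dz":0.2,"wx":0,"wy":0,"wz":0},{"dx":0,"dy":0,"dz":0.1,"wx":0,"wy":0,"wz":0},{"dx":0,"dy":0,"dz":0,"wx":0,"wy":0,"wz":0}]'
python3 - <<'E'
from h import *
togo([.587,.080,.0816],60.3); snap('side','s8.png');im=snap('wrist','w8.png')
cv2.imwrite('pics/fin.png',np.hstack([cv2.resize(im,(400,300))]))
E
```

```text
t: 16.98
tcp_pos: [0.5881, 0.0796, 0.0916]
tool_rot: [0.256, 0.967, 0.0, 0.001]
force: [-0.2, 0.0, -0.9]
finger_gap: 0.727
gripper_force: 55.4
t: 17.48
tcp_pos: [0.5875, 0.0795, 0.0849]
tool_rot: [0.256, 0.967, -0.0, -0.0]
force: [0.0, 0.5, -1.7]
finger_gap: 0.726
gripper_force: 55.4
tcp [0.5875 0.0795 0.0849] yaw 60.32 shift cm [0.06 0.02 0.33] tilt [-0. -0. -1.]
wz 0.01638790577132454
```

```bash
python3 -m inch '[{"dx":0,"dy":0,"dz":0.2,"wx":0,"wy":0,"wz":0},{"dx":0,"dy":0,"dz":0,"wx":0,"wy":0,"wz":0}]'
python3 -m inch '[{"dx":0,"dy":0,"dz":0.1,"wx":0,"wy":0,"wz":0},{"dx":0,"dy":0,"dz":0,"wx":0,"wy":0,"wz":0}]'
```

```text
t: 17.82
tcp_pos: [0.5874, 0.0796, 0.0827]
tool_rot: [0.256, 0.967, -0.0, -0.0]
force: [-0.4, -0.3, -0.7]
finger_gap: 0.726
gripper_force: 55.4
t: 18.08
tcp_pos: [0.5875, 0.0796, 0.0819]
tool_rot: [0.256, 0.967, 0.0, 0.0]
force: [0.6, 0.1, -2.0]
finger_gap: 0.725
gripper_force: 55.4
```

```bash
python3 -m inch '[{"dx":0,"dy":0,"dz":0.1,"wx":0,"wy":0,"wz":0},{"dx":0,"dy":0,"dz":0,"wx":0,"wy":0,"wz":0}]'
python3 -m inch '[{"dx":0,"dy":0,"dz":0.1,"wx":0,"wy":0,"wz":0},{"dx":0,"dy":0,"dz":0,"wx":0,"wy":0,"wz":0}]'
```

```text
t: 18.32
tcp_pos: [0.5875, 0.0796, 0.0817]
tool_rot: [0.256, 0.967, 0.0, 0.0]
force: [-1.4, -0.2, 4.6]
finger_gap: 0.727
gripper_force: 56.0
t: 18.58
tcp_pos: [0.5875, 0.0796, 0.0817]
tool_rot: [0.256, 0.967, -0.0, 0.0]
force: [-2.9, 0.2, 12.0]
finger_gap: 0.728
gripper_force: 56.6
```

```bash
python3 -m inch '[{"dx":0,"dy":0,"dz":-0.15,"wx":0,"wy":0,"wz":0},{"dx":0,"dy":0,"dz":0,"wx":0,"wy":0,"wz":0},{"dx":-0.3,"dy":0,"dz":0,"wx":0,"wy":0,"wz":0},{"dx":-0.3,"dy":0,"dz":0,"wx":0,"wy":0,"wz":0},{"dx":-0.3,"dy":0,"dz":0,"wx":0,"wy":0,"wz":0},{"dx":-0.3,"dy":0,"dz":0,"wx":0,"wy":0,"wz":0},{"dx":-0.2,"dy":0,"dz":0,"wx":0,"wy":0,"wz":0},{"dx":0,"dy":0,"dz":0,"wx":0,"wy":0,"wz":0}]'
python3 -m inch '[{"dx":-0.1,"dy":0,"dz":0,"wx":0,"wy":0,"wz":0},{"dx":-0.1,"dy":0,"dz":0,"wx":0,"wy":0,"wz":0},{"dx":0,"dy":0,"dz":0,"wx":0,"wy":0,"wz":0},{"dx":0,"dy":0,"dz":0,"wx":0,"wy":0,"wz":0}]'
```

```text
t: 19.58
tcp_pos: [0.5978, 0.0734, 0.0817]
tool_rot: [0.256, 0.967, -0.0, -0.002]
force: [-5.2, 1.5, 8.1]
finger_gap: 0.727
gripper_force: 56.4
t: 20.08
tcp_pos: [0.5993, 0.0725, 0.0817]
tool_rot: [0.256, 0.967, -0.0, -0.003]
force: [-5.7, 2.3, 9.7]
finger_gap: 0.729
gripper_force: 56.4
```

```bash
python3 -m inch '[{"dx":0,"dy":0,"dz":-0.15,"wx":0,"wy":0,"wz":0},{"dx":0,"dy":0,"dz":0,"wx":0,"wy":0,"wz":0},{"dx":-0.1,"dy":0,"dz":0,"wx":0,"wy":0,"wz":0},{"dx":-0.1,"dy":0,"dz":0,"wx":0,"wy":0,"wz":0},{"dx":0,"dy":0,"dz":0,"wx":0,"wy":0,"wz":0},{"dx":0,"dy":0,"dz":0,"wx":0,"wy":0,"wz":0}]'
python3 - <<'E'
from h import *
J=np.array([.868,-.496])
s=sense(); print('jig x tcp', (np.array(s['tcp_pos'])[:2]-[.622,.0605])@J, 'Fx',np.array(s['force'])[:2]@J)
E
```

```text
t: 20.82
tcp_pos: [0.6031, 0.0706, 0.0829]
tool_rot: [0.256, 0.967, 0.0, -0.0]
force: [0.2, -0.3, -1.7]
finger_gap: 0.726
gripper_force: 55.4
jig x tcp -0.021395477989902975 Fx 0.2834894860243405
```

```bash
python3 -m inch '[{"dx":0,"dy":0,"dz":0.1,"wx":0,"wy":0,"wz":0},{"dx":-0.1,"dy":0,"dz":0,"wx":0,"wy":0,"wz":0},{"dx":-0.1,"dy":0,"dz":0,"wx":0,"wy":0,"wz":0},{"dx":-0.1,"dy":0,"dz":0,"wx":0,"wy":0,"wz":0},{"dx":-0.1,"dy":0,"dz":0,"wx":0,"wy":0,"wz":0},{"dx":0,"dy":0,"dz":0,"wx":0,"wy":0,"wz":0},{"dx":0,"dy":0,"dz":0,"wx":0,"wy":0,"wz":0}]'
cat > f.py <<'E'
from h import *
J=np.array([.868,-.496])
s=sense(); print('jig x tcp', ((np.array(s['tcp_pos'])[:2]-[.622,.0605])@J).round(4), 'Fx',np.array(s['force'])[:2]@J)
E
python3 f.py
```

```text
t: 21.7
tcp_pos: [0.6058, 0.069, 0.0818]
tool_rot: [0.256, 0.967, -0.0, -0.001]
force: [-3.7, 3.9, 2.1]
finger_gap: 0.723
gripper_force: 55.7
jig x tcp -0.0183 Fx -5.138466119116561
```

```bash
python3 -m inch '[{"dx":-0.1,"dy":0,"dz":0,"wx":0,"wy":0,"wz":0},{"dx":-0.1,"dy":0,"dz":0,"wx":0,"wy":0,"wz":0},{"dx":-0.1,"dy":0,"dz":0,"wx":0,"wy":0,"wz":0},{"dx":-0.1,"dy":0,"dz":0,"wx":0,"wy":0,"wz":0},{"dx":0,"dy":0,"dz":0,"wx":0,"wy":0,"wz":0},{"dx":0,"dy":0,"dz":0,"wx":0,"wy":0,"wz":0}]'
python3 f.py
python3 -m inch '[{"dx":-0.1,"dy":0,"dz":0,"wx":0,"wy":0,"wz":0},{"dx":-0.1,"dy":0,"dz":0,"wx":0,"wy":0,"wz":0},{"dx":0,"dy":0,"dz":0,"wx":0,"wy":0,"wz":0},{"dx":0,"dy":0,"dz":0,"wx":0,"wy":0,"wz":0}]'
python3 f.py
```

```text
t: 22.45
tcp_pos: [0.6084, 0.0675, 0.0818]
tool_rot: [0.256, 0.967, -0.0, -0.002]
force: [-6.0, 4.8, 2.8]
finger_gap: 0.724
gripper_force: 55.8
jig x tcp -0.0153 Fx -7.549747032535454
t: 22.95
tcp_pos: [0.6096, 0.0668, 0.0818]
tool_rot: [0.256, 0.967, -0.0, -0.003]
force: [-6.6, 5.0, 3.9]
finger_gap: 0.725
gripper_force: 55.9
jig x tcp -0.0139 Fx -8.177263583738641
```

```bash
python3 -m inch '[{"dx":-0.1,"dy":0,"dz":0,"wx":0,"wy":0,"wz":0},{"dx":-0.1,"dy":0,"dz":-0.03,"wx":0,"wy":0,"wz":0},{"dx":-0.1,"dy":0,"dz":0,"wx":0,"wy":0,"wz":0},{"dx":-0.1,"dy":0,"dz":0,"wx":0,"wy":0,"wz":0},{"dx":-0.1,"dy":0,"dz":0,"wx":0,"wy":0,"wz":0},{"dx":0,"dy":0,"dz":0,"wx":0,"wy":0,"wz":0},{"dx":0,"dy":0,"dz":0,"wx":0,"wy":0,"wz":0},{"dx":0,"dy":0,"dz":0,"wx":0,"wy":0,"wz":0}]'
python3 f.py
python3 - <<'E'
from h import *
w=snap('wrist','w9.png'); s=snap('side','s9.png')
c=proj('side',[[.622,.0605,.02]])[0].astype(int)
print(c); a=s[max(c[1]-50,0):c[1]+50,c[0]-65:c[0]+65]
a=cv2.resize(a,(520,400),interpolation=cv2.INTER_CUBIC)
w2=cv2.resize(w[200:440,120:520],(520,312))
# stack within 800x600: wrist below, cropped
print(a.shape); cv2.imwrite('pics/last.png',np.vstack([cv2.resize(a,(400,300)),cv2.resize(w[180:480,110:510],(400,300))]))
E
```

```text
t: 23.95
tcp_pos: [0.6127, 0.0649, 0.0818]
tool_rot: [0.256, 0.967, 0.0, -0.004]
force: [-8.7, 7.0, 3.9]
finger_gap: 0.723
gripper_force: 55.9
jig x tcp -0.0102 Fx -10.976933448419842
[445 291]
(400, 520, 3)
```

View pics/last.png

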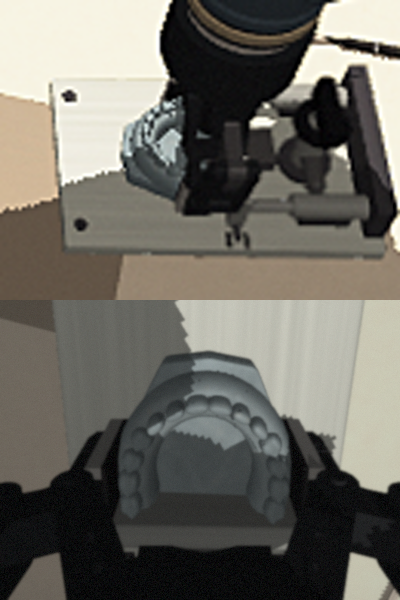

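The wrist view shows the cast square and centred on the plate: cast at cols 118–290, plate at 115–297. In the side view the near pointer stands between its marks, at about (228,238) and (246,238). About 9 mm of travel and 9 N agree with the push force, so I'm handing it in.

```bash
python3 -c "
from h import *
print(workorder.sign_off())"
```

```text
the job is handed in; nothing more can be done
None
```

The job is handed in: I turned the knob about 91° clockwise to free the plate, and the gripped cast is holding it back an estimated 9 mm with roughly 9 N. In the last picture the cast looked square and centred and the near pointer stood between its marks; I could not clearly see the far pointer, and sign-off gave no verdict.

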